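# Seat the vial carousel on the autosampler drive

## Robot

A 6-joint arm with a two-finger parallel gripper is mounted at the origin on the work surface. World frame = base frame: x ahead of the robot, y to its left, z up, the work surface at z = 0. Lengths are in m, angles in rad, forces in N, time in s.
With the tool pointing down it reaches from about 0.325 to 0.9 m from the base axis. Payload 3.5 kg.
Tool frame: the origin (TCP) lies at the very end of the fingers, on their centre line; the grasp point (between the pads) lies bot.grip_point_offset behind it (bot.grip_point_offset is the distance from the TCP to the grasp point, in m); y points along the fingers, x is the direction in which the jaws open and shut, and the axes are right-handed (so a half turn about y gives the same grasp; the last joint's range is limited). The gripper opens to 85 mm and grips with 20 to 120 N. Pads are 22 mm wide; open, the fingers measure 114 mm over their backs; the gripper's body (76 mm by 85 mm) begins 54 mm behind the grasp point. The pads swing forward as they close: fully open they stand 13 mm farther back than shut.
Start: joints at [-1.265, 0.276, -0.026, 1.268, 0, 1.467], TCP at [0.248, -0.574, 0.231] pointing down, gripper open.
Joint ranges: [-3.12, 3.12], [-0.85, 1.88], [-1.08, 1.24], [-1.95, 2.15], [-1.57, 1.53], [-3.14, 3.14]. Speed limits (rad/s): [2.57, 2.57, 3.14, 3.14, 3.14, 3.14].

## Interface

Orientations are given as a unit quaternion [w, x, y, z].
In Python, from workcell import bot gives the robot as it stands. Calls block until the motion is done:
- bot.move_pose(position, orientation): joint-space move of the TCP to a pose.
- bot.servo_line(position, speed=0.15, rot=None): straight line of the TCP; rot=None keeps the orientation; speed is the mean speed in m/s.
- bot.move_j(angles): joint-space move.
- bot.set_gripper(opening): opening from 0.0 (shut) to 1.0 (fully open); the grip force is fixed at half the most; returns when the fingers have stopped.
- bot.wait(seconds).
- bot.inverse_kinematics(position, orientation): joint angles nearest the present ones, or None.
- bot.camera(name): name is "side" or "top"; returns a dict with "img" (480x640x3 uint8, red, green, blue), "depth" (480x640 float32, m along the optical axis (not along the pixel's ray), 0 where there is no reading), "fov_y" (degrees; the focal length in pixels is half the picture's height over the tangent of half this angle, whatever the lens; pixels are square), "cx", "cy" (the principal point, pixels), "R" (3x3) and "t" (3): a world point X has camera coordinates R X + t. Camera axes: x right, y down, z forward; pixel columns grow to the right and rows downward; lengths in m; the calibration is good to about 2 mm. A picture is of the moment at which its call begins.
A pose or a line that the arm cannot do raises bot.IKError and nothing moves.
- bot.sign_off(): hands the job in, once; it reports no verdict.
Readings, each from a call of its own:
- bot.get_time_s(): time.
- bot.get_qpos(): joint angles.
- bot.get_qvel(): joint speeds.
- bot.get_joint_torque(): joint torques, N m.
- bot.get_eef_pos(): TCP position.
- bot.get_ee_rot(): TCP orientation.
- bot.get_force(): force on the tool from outside, world axes, zero at the start.
- bot.get_torque(): the same for the moment, N m.
- bot.get_width(): opening from 0.0 (shut) to 1.0 (fully open).
Only numpy, scipy, OpenCV 4.12 (cv2) and the standard library are available. Lean on these libraries where they do the work, as an engineer would, in place of code of your own. Each camera call takes 0.05 s, during which the arm holds its last target. There are 200 camera calls.

## Task

Lift the loaded blue vial carousel by its black knob, keeping it level, and set it on the autosampler's turntable: under light pressure turn it just until its keyed hub drops over the drive key and it sits fully home, never forcing it. Then let go of it and swing the sampling arm by its orange post over the vials to its stop. Leave the other things on the bench where they are.

Things in the scene. Friction and masses are not known exactly. Their poses are not given: they have to be found in the camera images.
- carousel_knob (a point): centre of the black knob on top of the carousel: upright, round, 28 mm in diameter, 32 mm tall, on the carousel's axis (z). This point is 68 mm above the carousel's flat underside, 16 mm below the knob's top. Below the knob is a stem 22 mm in diameter. White-capped vials stand around it at radius 67 mm, their tops 26 mm below this point
- carousel: the vial carousel: blue disc 160 mm in diameter, 24 mm thick, about 0.45 kg, flat on the bench at the start. Origin: centre of its underside, z up. Underneath: a blind bore 16.4 mm in diameter, 40 mm deep, and four radial notches 90 degrees apart (at 0, 90, 180, 270 degrees from its x axis), 7.6 mm wide, 10.5 mm deep, reaching 24 mm from the axis
- turntable_centre (a point): centre of the top face of the sampler's dark round turntable (148 mm in diameter), 85 mm above the bench; axes as the sampler's. Carousel home: its underside flat on this face, knob centre 68 mm above. The turntable with its spindle is sprung: it gives way downwards about 4 N per mm after 3 N, to a stop 5 mm down. Over 30 N on it, by pressing or by turning on against the key, is forcing
- drive_spindle (a point): top of the steel spindle on the turntable's axis, 30 mm above its face: 14 mm in diameter, tapering over the top 10 mm. A brass key, a square bar 6 mm thick and 38 mm long, goes level through it, top 9 mm above the face. The key's direction differs each time, is not measured, and a brake holds it. Until it finds two notches the carousel rides on it 9 mm too high; then it drops home
- sampler: the autosampler: white housing, 230 mm (x) by 242 mm (y, from -97 to +145 mm), deck 75 mm high; origin on the bench under the turntable's axis. A white mast, 40 mm in diameter, stands on the deck at y = +115 mm and carries the grey sampling arm; the arm's hub ends 161 mm above the bench
- post_on_arm (a point): middle of the orange post on the end of the sampling arm: upright, round, 14 mm in diameter. This point is 181 mm above the bench, the post's top 197 mm, the arm's upper face 158 mm. The post is 55 mm from the arm's upright hinge axis, which is at the sampler's (0, +115 mm)
- sampling_arm (a joint): angle of the sampling arm about its upright hinge, rad, growing anticlockwise seen from above: at 0 the arm points along the sampler's -x, parked beside the carousel; at 1.57, its stop, it points along the sampler's -y, over the ring of vials. It turns with light friction (about 1 N at the post) and stays where left
- bottle_a: bystander: white bottle with red cap, 44 mm in diameter, 85 mm tall, standing by the carousel; origin at its foot
- bottle_b: bystander: the same kind of bottle, farther back; origin at its foot
- cap_dish: bystander: small white dish, 56 mm in diameter, 18 mm tall, by the carousel; origin at its foot
- beaker: bystander: small glass beaker, 52 mm in diameter, 62 mm tall, beside the sampler; origin at its foot
- vial_rack: bystander: rack of spare vials, 90 by 150 mm, 53 mm tall, at the back; origin at its foot
- tip_box: bystander: blue-lidded pipette tip box, 87 by 122 mm, 60 mm tall, at the back; origin at its foot
There are look-alikes about, which are no part of the job. Several things have the shape of the carousel; the one meant has the colours described above.

How it is judged:
By the outcome, as a careful person would: the job done as asked, in the order asked, and still so for the second after the job is handed in, with the robot touching nothing.
It also fails if it takes over 67 s, if anything falls off the work surface, if the arm or the gripper's body presses on something with over 40 N, if the wrist force passes 120 N, or if a joint passes its speed limit or range.

## Working session

There is one attempt and no reset: what is moved stays moved. The work goes in short steps, each a Python script; the robot and the scene stay as the last script left them, time stands still between calls to the robot, and variables do not carry over. Pictures are saved under pics/ and viewed, about 8 in all and at most 12, crops included, and the job is handed in when it is done.

```bash
ls; mkdir -p pics
python3 - <<'E'
from workcell import bot
import cv2,numpy as np,pickle
o={}
for n in("side","top"):
    c=bot.camera(n);o[n]=c
    cv2.imwrite(f"pics/{n}0.png",c["img"][:,:,::-1])
    print(n,c["fov_y"],c["cx"],c["cy"],"cam pos",-c["R"].T@c["t"], c["R"].round(3).tolist())
pickle.dump(o,open("c0.pkl","wb"))
print(bot.grip_point_offset,bot.get_time_s(),bot.get_ee_rot(),bot.get_force())
E
```

```text
pics
side 51.64515995249231 321.07158036831635 236.50248697428924 cam pos [-0.13635709  0.91039374  0.79468669] [[-0.845, -0.534, -0.014], [-0.256, 0.428, -0.867], [0.469, -0.729, -0.499]]
top 44.85166356984061 322.8611604401156 231.03228299256227 cam pos [ 0.36998184 -0.01718877  1.42258992] [[-0.023, -1.0, -0.003], [-0.997, 0.024, -0.077], [0.077, 0.001, -0.997]]
0.0187 0.1 [ 0.59152545 -0.59062678  0.38867524 -0.38754253] [-0.58316372  0.46702101  0.23589815]
```

View pics/top0.png

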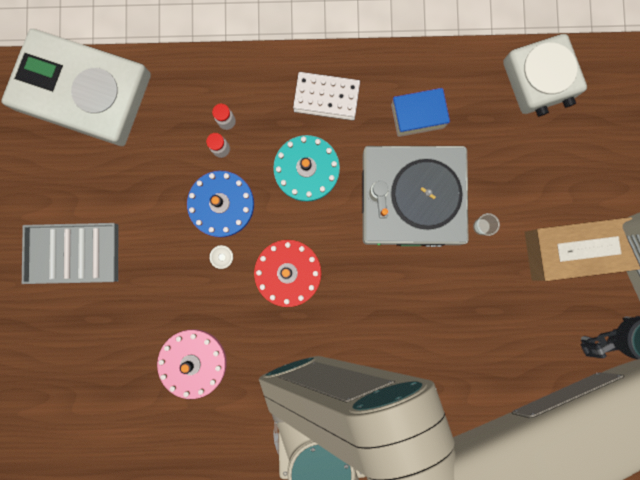

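View pics/side0.png

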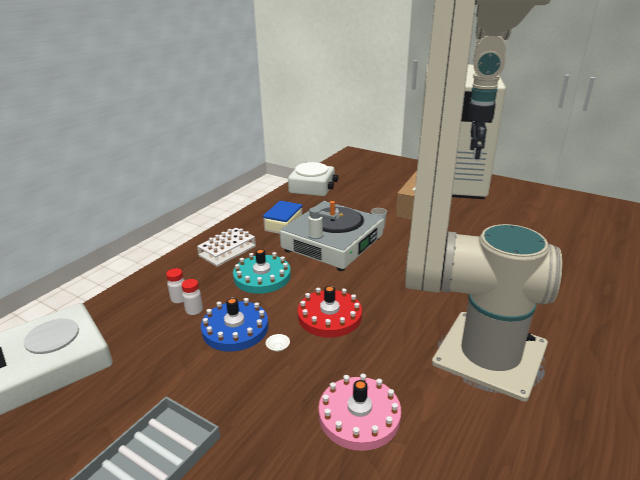

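Top view candidates: blue disc (220,203), teal (306,167), red (287,273) and pink (191,364). The blue one is the target. The turntable is at (427,193), the mast at (379,190) and the post at (384,212); the sampler's axes are roughly the world axes. Next I measure.

```bash
cat > h.py <<'E'
import numpy as np,cv2
def ray(c,u,v,z):
    f=240/np.tan(np.radians(c["fov_y"]/2))
    d=c["R"].T@np.array([(u-c["cx"])/f,(v-c["cy"])/f,1.]); o=-c["R"].T@c["t"]
    return (o+d*(z-o[2])/d[2])
def proj(c,X):
    f=240/np.tan(np.radians(c["fov_y"]/2)); p=c["R"]@np.asarray(X)+c["t"]
    return f*p[:2]/p[2]+[c["cx"],c["cy"]]
def blobs(m,lo=4):
    n,l,s,ce=cv2.connectedComponentsWithStats(m.astype(np.uint8),connectivity=8)
    return [(s[i,4],ce[i],s[i,:4]) for i in range(1,n) if s[i,4]>=lo]
def circ(P):  # least-squares circle
    P=np.asarray(P)[:,:2];a=np.linalg.lstsq(np.c_[2*P,np.ones(len(P))],(P**2).sum(1),rcond=None)[0]
    return a[:2],np.sqrt(a[2]+a[:2]@a[:2])
def hsv(c): return cv2.cvtColor(c["img"],cv2.COLOR_RGB2HSV).astype(int)
E
python3 - <<'E'
import pickle
from h import *
o=pickle.load(open("c0.pkl","rb"))
t=o["top"];H=hsv(t);h,s,v=H[...,0],H[...,1],H[...,2]
w=np.zeros(h.shape,bool)
def sub(m,x0,y0,x1,y1):
    r=w.copy();r[y0:y1,x0:x1]=m[y0:y1,x0:x1];return r
# disc outline (upper edge z=.024)
m=sub((h>100)&(h<120)&(s>120),180,160,260,245)
cs=max(cv2.findContours(m.astype(np.uint8),0,1)[0],key=cv2.contourArea)[:,0]
print("disc",*circ([ray(t,*p,.024) for p in cs]))
# vial caps z=.042
b=blobs(sub((s<50)&(v>170),180,165,260,240))
V=[ray(t,*q[1],.042) for q in b if 6<q[0]<60]
c,r=circ(V);print("vials",len(V),c,r,sorted(np.degrees(np.arctan2(*(np.array(V)[:,:2]-c).T[::-1])).round(1)))
for nm,box,z in(("knobdot",(205,190,232,215),.084),("post",(370,200,396,222),.197)):
    b=blobs(sub((h<18)&(s>150)&(v>150),*box));print(nm,[(q[0],q[1].round(1),ray(t,*q[1],z).round(4)) for q in b], [t["depth"][int(q[1][1]),int(q[1][0])] for q in b])
# turntable
m=sub(v<100,385,150,468,235)
cs=max(cv2.findContours(m.astype(np.uint8),0,1)[0],key=cv2.contourArea)[:,0];cs=cs[:]
print("tt",*circ([ray(t,*p,.085) for p in cs]))
# housing
m=sub((s<40)&(v>90),355,140,475,245);m=cv2.morphologyEx(m.astype(np.uint8),cv2.MORPH_CLOSE,np.ones((5,5)))
cs=max(cv2.findContours(m,0,1)[0],key=cv2.contourArea)[:,0]
P=np.array([ray(t,*p,.075)[:2] for p in cs],np.float32);print("house",cv2.minAreaRect(P))
# key
m=sub((h>10)&(h<35)&(s>60)&(v>110),405,175,450,212)
print([(q[0],q[1]) for q in blobs(m)])
ys,xs=np.nonzero(m);P=np.array([ray(t,a,b,.094)[:2] for a,b in zip(xs,ys)]);u,S,vt=np.linalg.svd(P-P.mean(0));print("key",P.mean(0),np.degrees(np.arctan2(vt[0,1],vt[0,0])),S)
im=t["img"][:,:,::-1]
a=cv2.resize(im[150:250,180:280],(400,400),interpolation=2);b=cv2.resize(im[145:245,365:465],(400,400),interpolation=2)
sd=o["side"]["img"][:,:,::-1]
a2=cv2.resize(sd[280:360,190:290],(400,200*8//5//1)[:2],interpolation=2)[:200];b2=cv2.resize(sd[185:275,275:395],(400,300),interpolation=2)[:200]
cv2.imwrite("pics/crop0.png",np.vstack([np.hstack([a,b]),np.hstack([a2,b2])]))
E
```

```text
disc [0.54990126 0.22943801] 0.07695199653084196
vials 12 [0.55214054 0.23308113] 0.0669433616367016 [np.float64(-166.4), np.float64(-135.9), np.float64(-106.0), np.float64(-76.4), np.float64(-46.7), np.float64(-16.3), np.float64(13.9), np.float64(43.6), np.float64(73.9), np.float64(104.2), np.float64(133.6), np.float64(164.3)]
knobdot [(np.int32(50), array([214.6, 199.6]), array([0.5529, 0.2338, 0.084 ]))] [np.float32(1.3428556)]
post [(np.int32(28), array([384.4, 211.5]), array([ 0.5036, -0.1469,  0.197 ]))] [np.float32(1.2302443)]
tt [ 0.55519571 -0.25740137] 0.08098871844170379
house ((0.5548035502433777, -0.23277732729911804), (0.24320361018180847, 0.2311154305934906), 88.35636901855469)
[(np.int32(23), array([422.7826087 , 189.26086957])), (np.int32(25), array([432., 196.]))]
key [ 0.55570304 -0.25859258] -127.72368359147697 [0.0945937  0.01835709]
```

View pics/crop0.png

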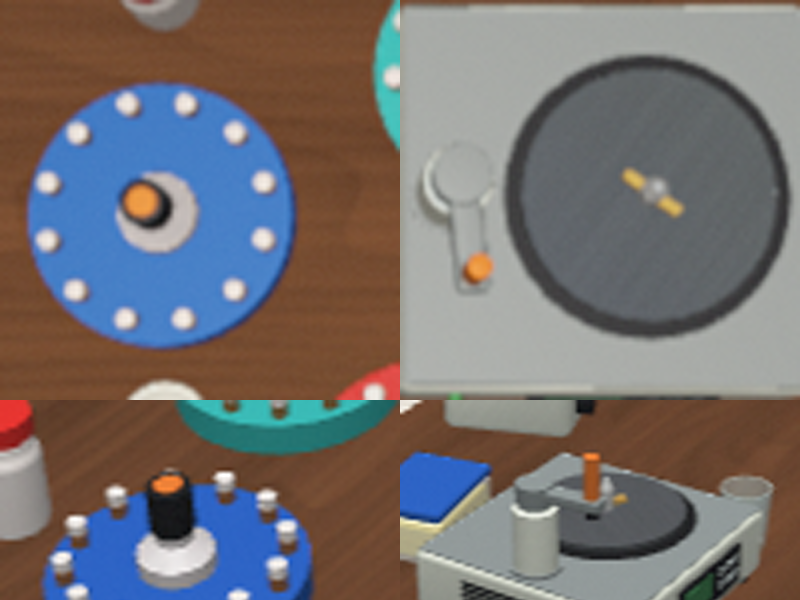

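Blue disc with black knob confirmed, knob at about (0.5525, 0.2335). The sampler yaw is about −1.6°, and the post-to-hinge distance comes out at 55.3 mm as it should. Next I cross-check with the side view and IK.

```bash
cat >> h.py <<'E'
from scipy.spatial.transform import Rotation as Rot
def quat(deg): # tool down, jaws (x) at deg in world
    a=np.radians(deg);x=np.array([np.cos(a),np.sin(a),0]);y=np.array([0,0,-1.])
    q=Rot.from_matrix(np.c_[x,y,np.cross(x,y)]).as_quat();return q[[3,0,1,2]]
def yaw(q): 
    m=Rot.from_quat(np.asarray(q)[[1,2,3,0]]).as_matrix()[:,0];return np.degrees(np.arctan2(m[1],m[0]))
E
python3 - <<'E'
import pickle
from h import *
from workcell import bot
o=pickle.load(open("c0.pkl","rb"));t,s=o["top"],o["side"]
def tri(pt,ps):
    A=[];B=[]
    for c,p in((t,pt),(s,ps)):
        o_=-c["R"].T@c["t"];d=ray(c,*p,0)-o_;d/=np.linalg.norm(d);M=np.eye(3)-np.outer(d,d);A.append(M);B.append(M@o_)
    X=np.linalg.lstsq(np.vstack(A),np.hstack(B),rcond=None)[0];return X.round(4),[np.linalg.norm(a@X-b).round(4) for a,b in zip(A,B)]
H=hsv(s);m=(H[...,0]<18)&(H[...,1]>150)&(H[...,2]>130)
for nm,(x0,y0,x1,y1),pt,z in(("knob",(222,290,245,306),(214.6,199.6),.084),("post",(325,195,342,225),(384.4,211.5),.189)):
    r=np.zeros_like(m);r[y0:y1,x0:x1]=m[y0:y1,x0:x1]
    b=max(blobs(r),key=lambda q:q[0]);print(nm,b[0],b[1],b[2],ray(s,*b[1],z).round(4),tri(pt,b[1]))
# spindle: bright grey within dark disc, top view
H=hsv(t);sub=H[180:205,415:442];mm=(sub[...,1]<45)&(sub[...,2]>125)
print("spindle top",[(q[0],q[1]+[415,180],ray(t,*(q[1]+[415,180]),.112).round(4)) for q in blobs(mm,3)])
for X in((.5555,-.258,.115),(.5588,-.143,.161)):print("pred side",proj(s,X),"top",proj(t,X))
cv2.imwrite("pics/sp.png",cv2.resize(np.hstack([s["img"][190:230,310:360],t["img"][172:212,403:453]])[:,:,::-1],(800,320),interpolation=2))
q0=bot.get_qpos();print(yaw(bot.get_ee_rot()))
for P in((.5525,.2335,.30),(.5555,-.258,.30),(.5555,-.258,.13),(.5040,-.147,.166),(.5572,-.198,.166)):
    print(P,[(a,np.round(j,2)[[0,4,5]].tolist() if (j:=bot.inverse_kinematics(P,quat(a))) is not None else None) for a in range(-180,180,45)])
E
```

```text
knob 26 [231.5 300.5] [228 299   8   4] [0.5516 0.2351 0.084 ] (array([0.5529, 0.234 , 0.0828]), [np.float64(0.0002), np.float64(0.0002)])
post 52 [332.23076923 207.13461538] [330 201   5  14] [ 0.4928 -0.1271  0.189 ] (array([ 0.5059, -0.1491,  0.1762]), [np.float64(0.0002), np.float64(0.0002)])
spindle top [(np.int32(30), array([428.23333333, 191.9       ]), array([ 0.5551, -0.2569,  0.112 ]))]
pred side [336.89060699 207.67257154] top [428.95842493 191.5396032 ]
pred side [315.26721028 208.51510335] top [380.09934354 188.23552093]
-66.57892027885849
(0.5525, 0.2335, 0.3) [(-180, [0.29, 0.0, -1.28]), (-135, [0.29, 0.0, -2.06]), (-90, [0.29, 0.0, -2.85]), (-45, [0.29, 0.0, 2.65]), (0, [0.29, 0.0, 1.86]), (45, [0.29, 0.0, 1.08]), (90, [0.29, 0.0, 0.29]), (135, [0.29, 0.0, -0.49])]
(0.5555, -0.258, 0.3) [(-180, [-0.54, 0.0, -2.11]), (-135, [-0.54, 0.0, -2.9]), (-90, [-0.54, 0.0, 2.6]), (-45, [-0.54, 0.0, 1.82]), (0, [-0.54, 0.0, 1.03]), (45, [-0.54, 0.0, 0.25]), (90, [-0.54, 0.0, -0.54]), (135, [-0.54, 0.0, -1.33])]
(0.5555, -0.258, 0.13) [(-180, [-0.54, 0.0, -2.11]), (-135, [-0.54, 0.0, -2.9]), (-90, [-0.54, 0.0, 2.6]), (-45, [-0.54, 0.0, 1.82]), (0, [-0.54, 0.0, 1.03]), (45, [-0.54, 0.0, 0.25]), (90, [-0.54, 0.0, -0.54]), (135, [-0.54, 0.0, -1.33])]
(0.504, -0.147, 0.166) [(-180, [-0.41, 0.0, -1.98]), (-135, [-0.41, 0.0, -2.76]), (-90, [-0.41, 0.0, 2.73]), (-45, [-0.41, 0.0, 1.95]), (0, [-0.41, 0.0, 1.16]), (45, [-0.41, 0.0, 0.38]), (90, [-0.41, 0.0, -0.41]), (135, [-0.41, 0.0, -1.19])]
(0.5572, -0.198, 0.166) [(-180, [-0.45, 0.0, -2.02]), (-135, [-0.45, 0.0, -2.81]), (-90, [-0.45, 0.0, 2.69]), (-45, [-0.45, 0.0, 1.91]), (0, [-0.45, 0.0, 1.12]), (45, [-0.45, 0.0, 0.33]), (90, [-0.45, 0.0, -0.45]), (135, [-0.45, 0.0, -1.24])]
```

View pics/sp.png

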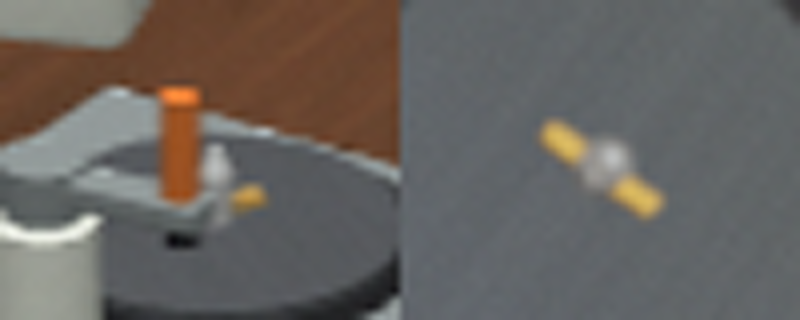

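Run:
```python
from h import *
from workcell import bot
K=np.array([.5526,.2336])
p=np.array(bot.get_eef_pos());p[2]=.34;bot.servo_line(p,.3)
bot.move_pose([*K,.20],quat(0))
bot.servo_line([*K,.0493],.15)
print("F",np.round(bot.get_force(),1))
bot.set_gripper(0);print("w",bot.get_width(),np.round(bot.get_force(),1))
bot.set_gripper(.7);bot.move_pose([*K,.0493],quat(90));bot.set_gripper(0)
f0=np.array(bot.get_force());print("w",bot.get_width(),f0.round(1),np.round(bot.get_torque(),2))
bot.servo_line([*K,.10],.05)
print("F",np.round(bot.get_force(),1),np.round(bot.get_torque(),2),bot.get_eef_pos(),bot.get_time_s())
bot.servo_line([*K,.275],.2)
bot.wait(.2);print("F",np.round(bot.get_force(),1),np.round(bot.get_torque(),2),bot.get_qpos(),bot.get_time_s())
c=bot.camera("side");cv2.imwrite("pics/lift.png",c["img"][:,:,::-1])
```

```text
F [-0.6  0.7 -0.4]
w 0.3101026725664449 [-1.3  0.8  3.5]
w 0.31019967917660557 [-0.6  1.7  1.8] [ 0.54  0.21 -0.05]
F [-1.  -0.6 -5.6] [ 0.01 -0.01  0.07] [0.55215218 0.23347608 0.09953322] 8.7667
F [-0.3  0.4 -5.4] [-0.    0.    0.01] [ 2.92197001e-01  2.14349521e-01 -1.79348458e-02  1.34180270e+00
 -1.22506888e-05  2.92219832e-01] 9.9917
```

View pics/lift.png

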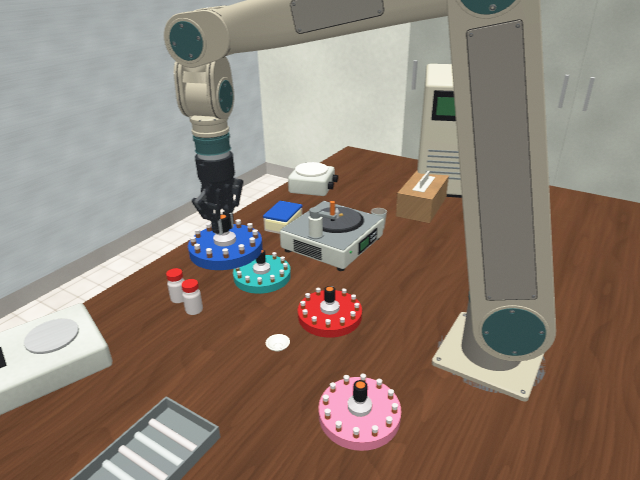

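Carried level at about 0.5 kg. On to the spindle, lowering in small steps while watching the forces.

```bash
cat >> h.py <<'E'
def F(bot,n=5,dt=.02):
    r=[]
    for _ in range(n): bot.wait(dt);r.append(np.r_[bot.get_force(),bot.get_torque()])
    return np.mean(r,0)
E
python3 - <<'E'
from h import *
from workcell import bot
T=np.array([.5553,-.2575])
bot.move_pose([*T,.275],quat(90))
bot.servo_line([*T,.18],.15);bot.wait(.3)
b=F(bot,10);np.save("base.npy",b);print("base",b.round(2),bot.get_eef_pos(),bot.get_time_s())
xy=T.copy()
for z in np.arange(.170,.1395,-.003):
    bot.servo_line([*xy,z],.05);f=F(bot)-b
    print(round(z,4),f.round(2),np.round(bot.get_eef_pos(),4))
    if f[2]>5 or np.hypot(f[0],f[1])>8: break
print(bot.get_time_s())
c=bot.camera("side");t=bot.camera("top")
cv2.imwrite("pics/on.png",cv2.resize(np.hstack([c["img"][140:260,260:400],t["img"][140:260,350:490]])[:,:,::-1],(800,343),interpolation=2))
E
```

```text
base [-0.08 -0.17 -5.46  0.    0.02  0.01] [ 0.55540422 -0.25762702  0.18031583] 13.075
0.17 [ 0.14  0.28  0.3  -0.   -0.02 -0.03] [ 0.5552 -0.2574  0.1697]
0.167 [ 0.04  0.1   0.02  0.02  0.   -0.03] [ 0.5553 -0.2575  0.167 ]
0.164 [-0.24  0.22  0.24  0.01 -0.06 -0.  ] [ 0.5552 -0.2575  0.1639]
0.161 [ 0.04  0.22  0.27  0.01 -0.01 -0.03] [ 0.5552 -0.2575  0.1609]
0.158 [ 0.02  0.42  0.15  0.   -0.03 -0.02] [ 0.5552 -0.2574  0.1579]
0.155 [ 0.35  0.68 -0.13  0.09 -0.14 -0.01] [ 0.5554 -0.2574  0.1549]
0.152 [ 1.32  0.73 -0.2   0.18 -0.38 -0.05] [ 0.5554 -0.2573  0.1518]
0.149 [ 2.34  1.25 -0.83  0.22 -0.52 -0.01] [ 0.5554 -0.2573  0.1488]
0.146 [ 2.7   1.93 -0.99  0.25 -0.66 -0.03] [ 0.5554 -0.2574  0.1458]
0.143 [ 2.09  1.4   2.8   0.4  -0.57 -0.03] [ 0.5557 -0.2576  0.1436]
0.14 [ 0.25  3.09 10.52  0.76 -0.17 -0.02] [ 0.556  -0.2577  0.1417]
16.8417
```

View pics/on.png

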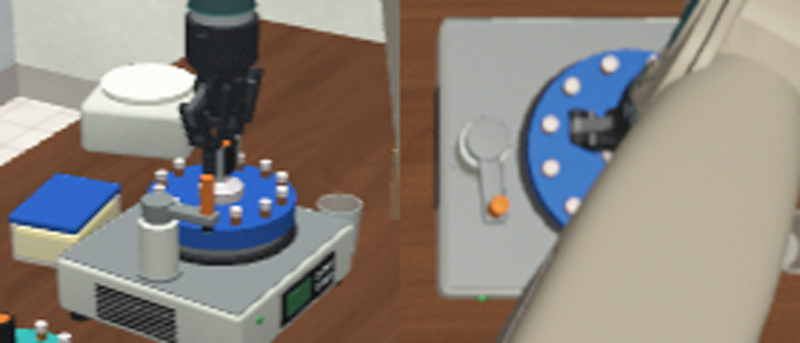

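Riding on the key at TCP z ≈ 0.1435, as predicted, with the bore over the spindle. I'll ease off, centre, and turn in small steps.

```bash
cat > turn.py <<'E'
from h import *
from workcell import bot
b=np.load("base.npy")
xy=np.array([.5559,-.2571]);z=.1412
bot.servo_line([*xy,z],.03);a0=yaw(bot.get_ee_rot());f=F(bot)-b;print("pressed",f.round(2),a0)
ref=f[2];a=90.
while a<184:
    a+=2;bot.servo_line([*xy,z],.05,rot=quat(a))
    f=F(bot,2)-b
    if a%6==0 or f[2]<ref-3: print(a,f.round(2),round(bot.get_eef_pos()[2],4),round(bot.get_time_s(),1))
    if f[2]<ref-3.5 or abs(f[5])>.6 or f[2]>14: print("stop",a);break
    ref=.8*ref+.2*f[2]
    if bot.get_time_s()>45:break
f=F(bot)-b;print(a,f.round(2),bot.get_eef_pos(),yaw(bot.get_ee_rot()),bot.get_time_s())
E
python3 turn.py
```

```text
pressed [ 0.51  1.09  9.59  0.32 -0.08 -0.04] 89.99017135704544
96.0 [ 0.25  0.31  9.67  0.21 -0.2  -0.01] 0.1416 18.1
102.0 [ 0.14  0.53 10.62  0.18 -0.25 -0.04] 0.1416 19.0
108.0 [ 0.97  1.28 10.32  0.13 -0.25 -0.04] 0.1416 19.8
114.0 [ 0.78  0.65 10.82  0.11 -0.31 -0.03] 0.1416 20.7
120.0 [ 1.49 -0.5  10.8   0.05 -0.35 -0.02] 0.1416 21.5
126.0 [ 1.94  0.51 10.15 -0.07 -0.48 -0.05] 0.1415 22.4
132.0 [ 2.58 -0.97 10.25 -0.32 -0.67 -0.09] 0.1415 23.2
138.0 [ 3.84 -2.29 10.02 -0.62 -1.04 -0.07] 0.1413 24.1
140.0 [ 5.12 -3.65  3.14 -0.93 -1.37  0.1 ] 0.1399 24.4
stop 140.0
140.0 [ 5.23 -3.41  3.4  -0.89 -1.32  0.07] [ 0.55544318 -0.25690626  0.13973634] 139.96549159286127 24.4417
```

Force dropped at 140°, so the notches have found the key. Lowering now with lateral compliance.

Run:
```python
from h import *
from workcell import bot
b=np.load("base.npy")
xy=np.array([.5559,-.2571]);a=140.
for z in (.1405,.139,.1375,.136,.1348,.1342,.1336):
    f=F(bot,2)-b
    xy=xy+np.clip(f[:2]*.00006,-.0004,.0004)
    bot.servo_line([*xy,z],.04,rot=quat(a));f=F(bot,3)-b
    print(z,xy.round(4),f.round(2),np.round(bot.get_eef_pos(),4))
    if f[2]>9:break
print(bot.get_time_s())
```

```text
0.1405 [ 0.5562 -0.2572] [ 4.73 -3.17  3.15 -0.91 -1.24  0.08] [ 0.5555 -0.257   0.1388]
0.139 [ 0.5565 -0.2574] [ 4.77 -3.17  2.95 -0.85 -1.11  0.06] [ 0.5556 -0.257   0.1373]
0.1375 [ 0.5568 -0.2575] [ 3.55 -2.26 -0.49 -0.81 -0.97  0.04] [ 0.5557 -0.257   0.136 ]
0.136 [ 0.5571 -0.2577] [ 1.64 -1.45 -0.33 -0.47 -0.44  0.08] [ 0.5559 -0.257   0.1351]
0.1348 [ 0.5572 -0.2578] [-1.25 -0.02  2.89 -0.01  0.35  0.08] [ 0.5561 -0.2571  0.1347]
0.1342 [ 0.5571 -0.2578] [-3.28  1.08  5.29  0.31  0.85  0.07] [ 0.5563 -0.2572  0.1341]
0.1336 [ 0.5569 -0.2577] [-4.12  2.12  7.47  0.57  1.16  0.08] [ 0.5563 -0.2572  0.1336]
26.775
```

Dropped about 9 mm and home, contact at TCP z ≈ 0.1347 (expected 0.1343). I'll release, rise and verify.

Run:
```python
from h import *
from workcell import bot
import pickle
bot.set_gripper(.7)
p=np.array(bot.get_eef_pos());bot.servo_line([*p[:2],.235],.15);print(F(bot).round(1))
# stay clear: get ready beside the post, high
bot.move_pose([.42,-.10,.26],quat(90))
o={n:bot.camera(n) for n in("top","side")};pickle.dump(o,open("c1.pkl","wb"))
t=o["top"];s=o["side"];H=hsv(t)
m=(H[...,1]<50)&(H[...,2]>170);r=np.zeros_like(m);r[150:236,388:468]=m[150:236,388:468]
V=[ray(t,*q[1],.127) for q in blobs(r) if 4<q[0]<60];c,R=circ(V);print(len(V),c,R)
# depth-derived world z of disc top & caps
f=240/np.tan(np.radians(t["fov_y"]/2));v,u=np.mgrid[:480,:640];d=t["depth"]
X=(np.stack([(u-t["cx"])/f*d,(v-t["cy"])/f*d,d],-1)-t["t"])@t["R"]
bl=(H[...,0]>100)&(H[...,0]<120)&(H[...,1]>120);bl=cv2.erode(bl.astype(np.uint8),np.ones((3,3))).astype(bool)
bl&=(v<240)&(v>140)&(u>385)&(u<475)
P=X[bl];a=np.linalg.lstsq(np.c_[P[:,:2]-c,np.ones(len(P))],P[:,2],rcond=None)[0];print("disc top z (109 home)",a,len(P),np.median(P[:,2]))
for nm,box in(("post",(365,195,400,225)),("knob",(415,180,440,205))):
    m=(H[...,0]<18)&(H[...,1]>150)&(H[...,2]>130);r=np.zeros_like(m);r[box[1]:box[3],box[0]:box[2]]=m[box[1]:box[3],box[0]:box[2]]
    print(nm,[(q[0],q[1],ray(t,*q[1],.197 if nm=="post" else .169).round(4)) for q in blobs(r)])
print(bot.get_time_s())
cv2.imwrite("pics/rel.png",cv2.resize(np.hstack([s["img"][140:260,260:400],t["img"][140:260,350:490]])[:,:,::-1],(800,343),interpolation=2))
```

```text
[ 0.1  0.2 -0.   0.  -0.   0.1]
17 [ 0.55257289 -0.25445719] 0.0772565419174403
disc top z (109 home) [-0.96132095  0.98137566  0.12593487] 2116 0.10915720786534291
post []
knob [(np.int32(62), array([434.22580645, 187.82258065]), array([ 0.5557, -0.2598,  0.169 ]))]
29.1667
```

View pics/rel.png

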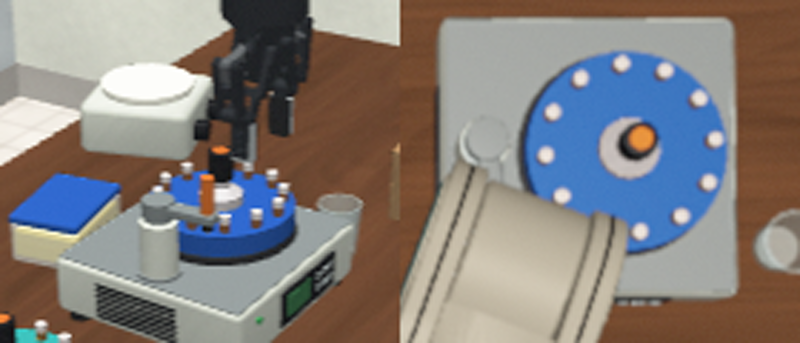

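Seated: disc top at z = 0.109 m (home value), spindle axis ≈ (0.556, −0.257). Next I cage the post and sweep the arm.

```bash
cat > arm.py <<'E'
from h import *
from workcell import bot
Hg=np.array([.5592,-.142]);r=.055;z=.167
def at(th): a=np.radians(th);return [*(Hg+r*np.array([np.cos(a),np.sin(a)]))]
th=185.
bot.move_pose([*at(th),.23],quat(th-90));bot.wait(.2);b=F(bot)
bot.servo_line([*at(th),z],.1);print("down",(F(bot)-b).round(2))
bot.set_gripper(.30);f=F(bot)-b;print("w",bot.get_width(),f.round(2))
while th<279:
    th+=5 if th<260 else 1.5
    bot.servo_line([*at(th),z],.08,rot=quat(th-90));f=F(bot,3)-b
    a=np.radians(th);ft=f[:2]@[-np.sin(a),np.cos(a)];fr=f[:2]@[np.cos(a),np.sin(a)]
    print(th,"ft %.1f fr %.1f fz %.1f"%(ft,fr,f[2]))
    if ft<-7 or abs(fr)>8 or abs(f[2])>8: break
print(bot.get_eef_pos(),bot.get_time_s())
E
python3 arm.py
```

```text
down [-0.58 -0.07  0.13 -0.   -0.01  0.01]
w 0.30094798693220837 [-0.58  0.25  0.15 -0.01  0.02  0.01]
190.0 ft -0.2 fr 0.8 fz 0.7
195.0 ft -0.0 fr 0.7 fz 0.2
200.0 ft -0.6 fr 0.2 fz 0.4
205.0 ft -0.3 fr 1.0 fz -0.2
210.0 ft -0.3 fr 0.7 fz 0.2
215.0 ft -0.3 fr 0.7 fz -0.1
220.0 ft -0.9 fr 0.2 fz -0.3
225.0 ft -0.7 fr 0.2 fz 0.0
230.0 ft -0.6 fr 0.4 fz 0.4
235.0 ft -0.6 fr 0.5 fz 0.2
240.0 ft -0.4 fr 0.5 fz -0.4
245.0 ft -0.4 fr 0.2 fz 0.7
250.0 ft -0.2 fr -0.3 fz 0.1
255.0 ft -0.4 fr 0.3 fz 0.1
260.0 ft -0.1 fr -0.2 fz -0.1
261.5 ft -1.5 fr 0.0 fz 0.4
263.0 ft -1.8 fr -0.1 fz 1.3
264.5 ft -1.4 fr -0.2 fz 0.4
266.0 ft -0.8 fr -0.0 fz 0.2
267.5 ft -1.2 fr -0.1 fz -0.2
269.0 ft -1.2 fr 0.3 fz 0.8
270.5 ft -1.1 fr 0.2 fz 0.4
272.0 ft -1.4 fr 0.5 fz 0.3
273.5 ft -1.4 fr 0.6 fz -0.1
275.0 ft -1.3 fr 0.3 fz 0.1
276.5 ft -4.3 fr 0.1 fz 1.8
278.0 ft -7.2 fr -0.4 fz 4.2
[ 0.56478519 -0.19625162  0.1667916 ] 39.4083
```

The force rises at the commanded 276°, less about 6° of slack in the cage, so the arm is at its stop. Release, retreat, check.

Run:
```python
from h import *
from workcell import bot
import pickle
bot.set_gripper(.5)
p=np.array(bot.get_eef_pos());bot.servo_line([*p[:2],.26],.15)
bot.move_pose([.38,.0,.36],quat(90))
o={n:bot.camera(n) for n in("top","side")};t=o["top"];H=hsv(t);v,u=np.mgrid[:480,:640]
m=(H[...,0]<18)&(H[...,1]>150)&(H[...,2]>130)&(v>140)&(v<240)&(u>365)&(u<470)
for q in blobs(m):print(q[0],q[1],"post?",ray(t,*q[1],.197).round(4),"knob?",ray(t,*q[1],.169).round(4))
f=240/np.tan(np.radians(t["fov_y"]/2));d=t["depth"];X=(np.stack([(u-t["cx"])/f*d,(v-t["cy"])/f*d,d],-1)-t["t"])@t["R"]
bl=(H[...,0]>100)&(H[...,0]<120)&(H[...,1]>120)&(v<240)&(v>140)&(u>385)&(u<475)
P=X[bl];P=P[abs(P[:,2]-.109)<.012];a=np.linalg.lstsq(np.c_[P[:,:2]-[.556,-.257],np.ones(len(P))],P[:,2],rcond=None)[0];print("disc tilt,z",a.round(4),np.median(P[:,2]))
print(bot.get_time_s(),F(bot).round(1))
cv2.imwrite("pics/fin.png",cv2.resize(np.hstack([o["side"]["img"][130:330,150:400],t["img"][90:290,200:500]])[:,:,::-1],(800,291)))
```

```text
28 [407.07142857 186.21428571] post? [ 0.5564 -0.1968  0.197 ] knob? [ 0.5606 -0.2009  0.169 ]
62 [434.22580645 187.82258065] post? [ 0.5516 -0.2544  0.197 ] knob? [ 0.5557 -0.2598  0.169 ]
disc tilt,z [ 0.0004 -0.0046  0.1092] 0.1092312815781765
42.3083 [ 0.3 -0.2  0.1  0.   0.   0. ]
```

View pics/fin.png

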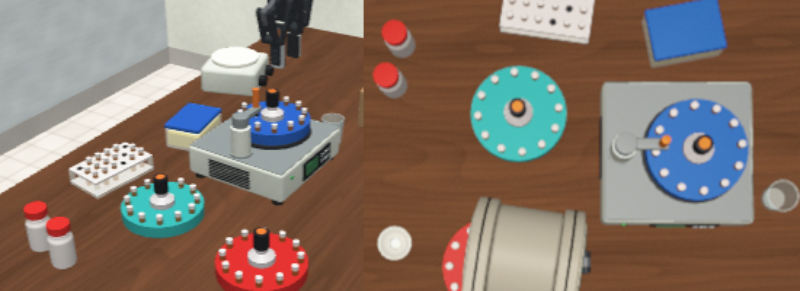

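```bash
python3 -c "
from workcell import bot
bot.sign_off();print(bot.get_time_s())"
```

```text
the job is handed in; nothing more can be done
the job is handed in; nothing more can be done
```

The blue carousel is on the turntable, fully home on the drive key, and the sampling arm is swung over the vials to its stop. I handed the job in just after 42.3 s on the robot's clock.

- **Carousel:** I gripped it by the knob in two directions to centre it, then carried it level onto the spindle. With about 10 N measured at the wrist (about 15 N on the turntable with its weight), I turned it 50° until the force dropped. I then lowered it about 9 mm to home.
- **Sampling arm:** I pushed the post round its arc with the fingers loosely caged around it. The resistance rose from about 1 N to 7 N at the stop. I then let go and moved clear.

**Last checks:**
- **Seating:** the disc top is at 109.2 mm, against 109 mm expected, with tilt under 0.3°.
- **Arm angle:** the camera puts the post about 1° short of the stop I calculated from the sampler's yaw. That is within measuring error, and the force rise supports it being at the stop.
- **Knob position:** the camera reads the knob about 2.6 mm from the axis the gripper felt, close to the 2 mm calibration error.
- **Bystanders:** the bottles, dish, beaker, rack and tip box look unmoved in the last pictures; I did not measure them. The final wrist force was near zero.

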